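# Clamp a spice jar in the three-jaw jar clamp and lock its ring

## Robot

A 6-joint arm with a two-finger parallel gripper is mounted at the origin on a cart in front of the work surface, level with it; the furniture and walls round the work are solid. World frame = base frame: x ahead of the robot, y to its left, z up, the work surface at z = 0. Lengths are in m, angles in rad, forces in N, time in s.
With the tool pointing down it reaches from about 0.375 to 0.925 m from the base axis. Payload 5.7 kg.
Tool frame: the origin (TCP) lies midway between the tips of the shut fingers; the grasp point (between the pads) lies 19 mm behind it; z points along the fingers, x is the direction in which the jaws open and shut, and the axes are right-handed (so a half turn about z gives the same grasp; the last joint's range is limited). The gripper opens to 88 mm and grips with 3 to 60 N. Pads are 20 mm wide; open, the fingers measure 115 mm over their backs; the gripper's body (75 mm by 178 mm) begins 61 mm behind the grasp point.
Start: joints at [-1.349, 0.359, 1.51, -0, 1.272, -0.115], TCP at [0.198, -0.566, 0.223] pointing down, gripper open.
Joint ranges: [-2.97, 2.97], [-1.01, 2.36], [0.21, 2.38], [-0.96, 4.11], [0.2, 2.71], [-2.98, 2.98]. Speed limits (rad/s): [2.39, 2.39, 3.14, 3.14, 3.14, 3.14].

## Interface

Orientations are given as a unit quaternion [x, y, z, w].
In Python, from bench import move_ptp, servo_line, goto_joints, move_gripper, sleep, inverse_kinematics, capture, PlanningError, close_job, spot_in, silhouettes, current_clock, current_joint_pos, current_qvel, current_joint_torque, current_position, current_orientation, current_force, current_torque, current_finger_gap gives the robot as it stands. Calls block until the motion is done:
- move_ptp(position, orientation): joint-space move of the TCP to a pose.
- servo_line(position, orientation=None, rate=0.15, contact_N=None): straight line of the TCP; orientation=None keeps the orientation; rate is the mean speed in m/s. With contact_N (N) it stops when the force on the tool has changed by that much, and returns True; else False.
- goto_joints(angles): joint-space move.
- move_gripper(opening): finger opening in m; the grip force is fixed at half the most; returns when the fingers have stopped.
- sleep(seconds).
- inverse_kinematics(position, orientation): joint angles nearest the present ones, or None.
- capture(name): name is "scene" or "top" or "wrist"; returns a dict with "image" (384x512x3 uint8, blue, green, red), "range_z" (384x512 float32, m along the optical axis (not along the pixel's ray), 0 where there is no reading), "intrinsics" (3x3 intrinsics, pixels), "R" (3x3) and "t" (3): a world point X has camera coordinates R X + t. Camera axes: x right, y down, z forward; pixel columns grow to the right and rows downward; lengths in m; the calibration is good to about 2 mm. The wrist camera is an equidistant fisheye: a pixel r from the principal point sees the ray r / f radians off the axis. A picture is of the moment at which its call begins.
A pose or a line that the arm cannot do raises PlanningError and nothing moves.
- close_job(): hands the job in, once; it reports no verdict.
Trained networks look in the newest picture that a camera, given by its name, has taken for a name from the list of things; names that differ only in an ending like _2 or _b are one class to them, and where a whole thing is asked for, a point or a joint stands for the part that bears it (a point fixed in the world has none). Each returns a list of dicts, best first, with "conf" (0 to 1); they miss things now and then, are a little off and sometimes report something else, mostly with a low value. They report only what shows in the picture. A call takes as long as a camera call.
- spot_in(camera, query): "xy" ([column, row] in pixels, amid what is visible of it).
- silhouettes(camera, query): "region" (384x512 bool, what is visible of it) and "xy" ([column, row] in pixels, amid what is visible of it).
Readings, each from a call of its own:
- current_clock(): time.
- current_joint_pos(): joint angles.
- current_qvel(): joint speeds.
- current_joint_torque(): joint torques, N m.
- current_position(): TCP position.
- current_orientation(): TCP orientation.
- current_force(): force on the tool from outside, world axes, zero at the start.
- current_torque(): the same for the moment, N m.
- current_finger_gap(): finger opening in m.
Only numpy, scipy, OpenCV 4.12 (cv2) and the standard library are available. Lean on these libraries where they do the work, as an engineer would, in place of code of your own. Each camera call takes 0.05 s, during which the arm holds its last target.

## Task

The green cap of the spice jar is stuck, so get it ready for someone to unscrew with one hand: stand the jar upright in the middle of the jar clamp and let go of it, then push the lever of the clamp's ring clockwise (seen from above) until all three rubber jaws hold the jar tight. Then lock the ring: press the orange wing stud down and give it a quarter turn clockwise, and let it spring up into its catch. Leave the glass shaker and the little cup standing where they are.

Things in the scene. Friction and masses are not known exactly. Their poses are not given: they have to be found in the camera images.
- jar_mid (a point): Glass spice jar with a green screw cap, a plain cylinder 44 mm across (cap 46 mm), 106 mm tall, the cap being its top 20 mm; 0.08 to 0.15 kg, loose and upright on the worktop to the right of the clamp. This point: on its axis, half-way up (53 mm above its underside); z up.
- clamp_centre (a point): Jar clamp: round white base, 178 mm across, fixed, turned by up to 0.25 rad. This point: centre of its metal deck, 16 mm above the worktop, where the jar stands; z up, the frame turns with the clamp. Jaws at 60, 180 and 300 degrees from +x (anticlockwise from above), tops 48 mm above the worktop; their pads are 34 mm from the centre at ring value 0, 11.5 mm less per rad.
- lever_grip (a point): Upright orange hand grip, 17 to 20 mm thick, on the end of the ring's lever, 122 mm from the clamp's centre, from 20 to 103 mm above the worktop. This point: on its axis, 75 mm above the worktop. The frame turns with the ring: x outward from the clamp's centre, z up. To close, push the grip along -y of this frame, round the clamp's centre (clockwise from above).
- clamp_ring (a joint): Turn of the ring in rad: 0 = jaws open, grows clockwise from above, stop at 1.42; starts at 0 to 0.25 and stays where left. At 0 the lever points 55 degrees clockwise of the clamp's +x. Moving it takes about 3 N at the lever. The pads meet a centred jar at about 1.05, then their rubber gives (2.5 N per mm each) and the push grows to about 6 N; from 1.25 to the stop it is tight.
- stud_grip (a point): Orange wing stud on a white bracket over the ring, 76 mm from the clamp's centre at 120 degrees from its +x. The wing is 32 mm long (x of this frame), 10 mm thick (y), 66 to 90 mm above the worktop, and stands on a disc 38 mm across, which fingertips may press on. This point: on the axis, 80 mm above the worktop while the stud is up; z up. The frame turns and sinks with the stud.
- lock_stud (a joint): Turn of the wing stud in rad: 0 = open (wing along the clamp's x axis), grows clockwise from above, 1.57 = over its catch, stop at 1.64. It turns only while pressed down by 5.5 mm or more.
- lock_press (a joint): How far the wing stud is pressed down, in m: 0 = up (sprung), at most 0.008. Pressing takes 3 N at first, about 10 N at 5.5 mm, 15 N at 8 mm. Let go after a quarter turn, it springs up to 0.003 and stays caught there, its rubber foot braking the ring; let go before that, it is not caught.
- jar: The spice jar again; origin at the centre of its underside.
- pad_0: Black rubber pad of the jaw at 60 degrees, 26 mm wide, 24 to 45 mm above the worktop. The origin lies near the clamp's axis and shifts with the pad.
- pad_1: The same of the jaw at 180 degrees.
- pad_2: The same of the jaw at 300 degrees.
- shaker: Clear glass shaker with grey contents and a grey domed cap, 44 mm across, 90 mm tall, loose, near the jar; leave it alone. Origin at the centre of its underside.
- cup: Small espresso cup, black above and cream below, 60 mm across (84 mm with its handle), 53 mm tall, loose, near the jar; leave it alone. Origin under it.

How it is judged:
By the outcome, as a careful person would: the job done as asked, in the order asked, and still so for the second after the job is handed in, with the robot touching nothing.
It also fails if it takes over 72 s, if anything falls off the work surface, if the arm or the gripper's body presses on something with over 40 N, if the wrist force passes 120 N, or if a joint passes its speed limit or range.

## Working session

There is one attempt and no reset: what is moved stays moved. The work goes in short steps, each a Python script; the robot and the scene stay as the last script left them, time stands still between calls to the robot, and variables do not carry over. Pictures are saved under pics/ and viewed, and the job is handed in when it is done.

```bash
ls; mkdir -p pics
python3 - <<'E'
from bench import *
import cv2
for c in ["scene","top","wrist"]:
    d=capture(c); cv2.imwrite(f"pics/{c}0.png",d["image"]); print(c,d["intrinsics"].tolist(),d["R"].tolist(),d["t"].tolist())
    for q in ["jar","clamp_ring","lever_grip","stud_grip","shaker","cup","pad_0"]:
        print(q,[(round(r["conf"],2),[round(float(v)) for v in r["xy"]]) for r in spot_in(c,q)][:3])
print(current_clock(),current_orientation(),current_finger_gap())
E
```

```text
pics
scene [[389.0090371109359, 0.0, 254.80420094215387], [0.0, 389.0090371109359, 185.46373410703688], [0.0, 0.0, 1.0]] [[-0.8871161449341585, -0.4608384072787471, -0.025552060072423582], [-0.23325905135112382, 0.49541994269026896, -0.8367492428126507], [0.39826518848617803, -0.7363335132679744, -0.5469897593908963]] [0.4640802394294536, 0.21470404682589467, 0.7075333655658124]
jar [(0.93, [292, 157])]
clamp_ring [(0.71, [224, 212])]
lever_grip [(0.63, [228, 209])]
stud_grip []
shaker [(0.74, [258, 156])]
cup [(0.89, [326, 177])]
pad_0 [(0.55, [235, 209])]
top [[435.4921076609353, 0.0, 257.4899980024368], [0.0, 435.4921076609353, 186.51861233754795], [0.0, 0.0, 1.0]] [[0.006008111228141788, -0.9999253961669162, 0.01063506934185708], [-0.9891703086950302, -0.0075024976446493065, -0.1465803974795766], [0.1466492516027577, -0.00963922349195528, -0.989141588638767]] [-0.07815585961782805, 0.5467988022987537, 0.9648959863338825]
jar [(0.56, [333, 191])]
clamp_ring [(0.77, [223, 164])]
lever_grip [(0.77, [228, 166])]
stud_grip [(0.76, [178, 199])]
shaker []
cup [(0.74, [326, 238]), (0.31, [178, 198])]
pad_0 []
wrist [[297.3186396354542, 0.0, 253.8373782226688], [0.0, 297.3186396354542, 189.96668022049263], [0.0, 0.0, 1.0]] [[0.3298126926563558, -0.9440462402875842, -0.0005328805151590482], [-0.9030553640194332, -0.3156565146953148, 0.29129362204850684], [-0.2751628559208092, -0.09559111323384487, -0.9566335462402629]] [-0.6000462287751595, -0.03405028721484021, 0.3924419358048073]
jar []
clamp_ring []
lever_grip []
stud_grip []
shaker []
cup []
pad_0 []
1.2 [ 8.15633912e-01 -5.78568335e-01 -4.34549409e-05 -4.45193138e-05] 0.08788783578557251
```

View pics/scene0.png

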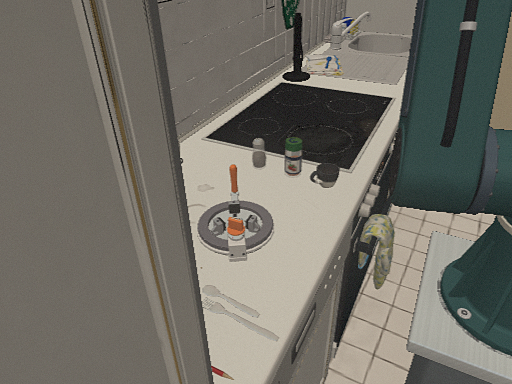

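View pics/top0.png

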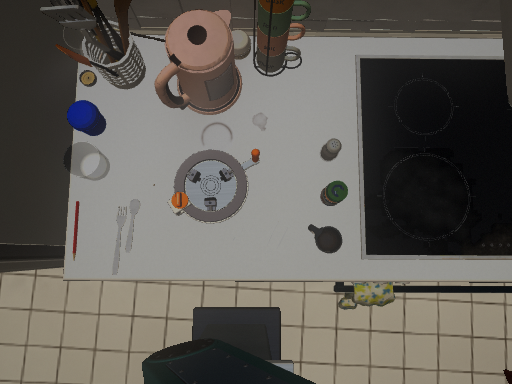

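```bash
cat > h.py <<'E'
from bench import *
import cv2, numpy as np
from scipy.spatial.transform import Rotation as Ro
def cloud(d,fish=False):
    K=d["intrinsics"];z=d["range_z"];v,u=np.mgrid[0:z.shape[0],0:z.shape[1]]
    x=(u-K[0,2])/K[0,0];y=(v-K[1,2])/K[1,1]
    if fish:
        r=np.hypot(x,y)+1e-9; s=np.tan(np.minimum(r,1.4))/r; x=x*s;y=y*s
    P=np.stack([x*z,y*z,z],-1); W=(P-d["t"])@d["R"]
    W[z<=0]=np.nan
    return W
def down(yaw):  # tool x axis at yaw in world, z down
    c,s=np.cos(yaw),np.sin(yaw)
    return Ro.from_matrix(np.array([[c,s,0],[s,-c,0],[0,0,-1.]])).as_quat()
def proj(d,X,fish=False):
    p=d["R"]@np.asarray(X)+d["t"];K=d["intrinsics"]
    x,y=p[0]/p[2],p[1]/p[2]
    if fish:
        rr=np.hypot(x,y);s=np.arctan(rr)/rr;x*=s;y*=s
    return np.array([K[0,0]*x+K[0,2],K[1,1]*y+K[1,2]])
def stats(W,m,name):
    p=W[m];p=p[~np.isnan(p[:,0])]
    print(name,len(p),np.round(np.median(p,0),4),'lo',np.round(np.percentile(p,2,axis=0),4),'hi',np.round(np.percentile(p,98,axis=0),4))
    return p
E
python3 - <<'E'
from h import *
for c in ["top","scene"]:
    d=capture(c);W=cloud(d)
    for q in ["jar","shaker","cup","lever_grip","stud_grip","clamp_ring","pad_0"]:
        for r in silhouettes(c,q)[:2]:
            if r["conf"]>.3: stats(W,r["region"],f'{c} {q} {r["conf"]:.2f}')
    if c=="top":
        cv2.imwrite("pics/topz.png",cv2.resize(d["image"][120:270,130:380],None,fx=3.2,fy=3.2,interpolation=cv2.INTER_CUBIC))
        for n,lo,hi in [("jarcap",.09,.115)]:
            m=(W[...,2]>lo)&(W[...,2]<hi)&(W[...,1]<-.1)&(W[...,1]>-.35)&(W[...,0]>.35)&(W[...,0]<.7); stats(W,m,n)
        m=(W[...,2]>.008)&(W[...,2]<.03)&(np.abs(W[...,1]-.1)<.12)&(W[...,0]>.4)&(W[...,0]<.75)
        m8=m.astype(np.uint8)*255; cv2.imwrite("pics/mask.png",m8[120:270,130:380])
E
```

```text
top shaker 0.57 365 [ 0.6296 -0.2382  0.0684] lo [ 0.6153 -0.2588  0.    ] hi [ 0.652  -0.2238  0.0886]
top cup 0.72 627 [ 0.4312 -0.2371  0.0238] lo [ 0.401  -0.2612  0.0038] hi [ 0.4567 -0.1961  0.0526]
top lever_grip 0.75 1923 [0.5714 0.0172 0.0219] lo [ 0.4729 -0.0701  0.0168] hi [0.6328 0.1173 0.0959]
top stud_grip 0.74 229 [0.5113 0.0974 0.0666] lo [0.4957 0.0839 0.0467] hi [0.528  0.1172 0.0909]
top clamp_ring 0.69 2137 [0.5724 0.0122 0.0217] lo [ 0.473  -0.0706  0.0049] hi [0.6323 0.1169 0.0953]
top clamp_ring 0.60 529 [ 0.527  -0.24    0.1027] lo [ 0.508  -0.2675 -0.0007] hi [ 0.5512 -0.2234  0.1073]
jarcap 359 [ 0.5296 -0.2456  0.104 ] lo [ 0.5097 -0.2656  0.0932] hi [ 0.5511 -0.2255  0.1077]
scene jar 0.97 690 [ 0.5265 -0.2305  0.063 ] lo [ 0.5092 -0.4422  0.0054] hi [ 0.6205 -0.2229  0.108 ]
scene shaker 0.68 340 [ 0.6319 -0.2313  0.0475] lo [ 0.6178 -0.245   0.0076] hi [ 0.6508 -0.2232  0.0897]
scene cup 0.75 560 [ 0.4318 -0.2189  0.0378] lo [ 0.4007 -0.2682  0.0012] hi [ 0.4708 -0.1924  0.0534]
scene lever_grip 0.83 1570 [0.5663 0.0304 0.0239] lo [ 0.4725 -0.0673  0.0157] hi [0.6328 0.1203 0.0919]
scene stud_grip 0.58 247 [0.5125 0.1048 0.075 ] lo [0.4985 0.0955 0.0649] hi [0.5289 0.1175 0.0919]
scene clamp_ring 0.63 1743 [0.5653 0.0304 0.0238] lo [ 0.4719 -0.069   0.012 ] hi [0.635  0.1202 0.0936]
scene pad_0 0.59 670 [ 0.5263 -0.2301  0.0648] lo [ 0.5092 -0.2641  0.0065] hi [ 0.5526 -0.2228  0.108 ]
scene pad_0 0.58 97 [0.5735 0.0071 0.0386] lo [ 5.632e-01 -4.000e-04  2.590e-02] hi [0.5844 0.0144 0.0473]
```

View pics/topz.png

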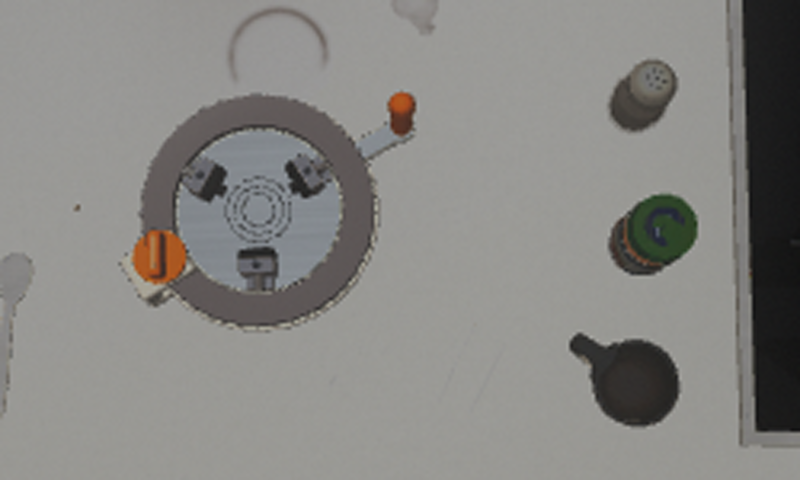

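Run:
```python
from h import *
from scipy.optimize import least_squares
# move wrist cam over clamp
d=capture("wrist"); C=-d["R"].T@d["t"]; print("cam",C,"tcp",current_position(), "tool R",Ro.from_quat(current_orientation()).as_matrix().round(3).tolist())
t=capture("top");W=cloud(t)
K=t["intrinsics"]
def back(u,v,z):
    r=t["R"].T@np.array([(u-K[0,2])/K[0,0],(v-K[1,2])/K[1,1],1]);C=-t["R"].T@t["t"];return C+r*(z-C[2])/r[2]
print("centre from rings",back(210.6,185.6,.016))
hsv=cv2.cvtColor(t["image"],cv2.COLOR_BGR2HSV)
near=(np.abs(W[...,1]-.02)<.2)&(np.abs(W[...,0]-.57)<.15)
org=near&(hsv[...,0]<15)&(hsv[...,1]>150)
p=stats(W,org&(W[...,1]>.05)&(W[...,2]>.055),"stud")
stats(W,org&(W[...,1]>.05)&(W[...,2]>.083),"wingtop")
stats(W,org&(W[...,1]<0),"lever"); stats(W,org&(W[...,1]<0)&(W[...,2]>.09),"levertop")
# ring: brightness-based
for lo,hi in [(.012,.0185),(.0185,.03)]:
    m=near&(W[...,2]>lo)&(W[...,2]<hi); p=stats(W,m,f"z{lo}")
m=near&(W[...,2]>.0195)&(W[...,2]<.026)&(W[...,1]>-.075)
p=W[m][:,:2]
c0=np.array([.572,.03])
r=np.hypot(*(p-c0).T);print(np.histogram(r,bins=np.arange(0,.12,.005)))
```

```text
cam [ 0.27513878 -0.53970457  0.3849978 ] tcp [ 0.1982528  -0.56624927  0.22263739] tool R [[0.33, -0.944, -0.0], [-0.944, -0.33, 0.0], [-0.0, -0.0, -1.0]]
centre from rings [0.55233556 0.03620681 0.016     ]
stud 175 [0.5117 0.0974 0.0656] lo [0.4962 0.0837 0.0618] hi [0.5279 0.1167 0.0906]
wingtop 43 [0.5134 0.0995 0.0888] lo [0.498  0.0971 0.0868] hi [0.5266 0.1044 0.0911]
lever 47 [ 0.6147 -0.0679  0.0993] lo [ 0.6073 -0.0745  0.0873] hi [ 0.6227 -0.0613  0.1036]
levertop 46 [ 0.6148 -0.0679  0.0993] lo [ 0.6073 -0.0745  0.0909] hi [ 0.6227 -0.0613  0.1036]
z0.012 1626 [0.5516 0.036  0.0152] lo [ 0.4949 -0.047   0.0123] hi [0.612  0.094  0.0183]
z0.0185 1962 [0.5632 0.0242 0.0219] lo [ 0.4729 -0.0494  0.0187] hi [0.6326 0.1164 0.0264]
(array([  0,   1,   0,   1,   3,   3,   2,   7,  28,  68, 105, 152, 176,
       170, 162, 174, 169, 174, 145, 109,  70,   6,   0]), array([0.   , 0.005, 0.01 , 0.015, 0.02 , 0.025, 0.03 , 0.035, 0.04 ,
       0.045, 0.05 , 0.055, 0.06 , 0.065, 0.07 , 0.075, 0.08 , 0.085,
       0.09 , 0.095, 0.1  , 0.105, 0.11 , 0.115]))
```

Run:
```python
from h import *
q=down(-np.pi/2)
move_ptp([.530,-.2455,.22],q)
print(current_clock(),current_position())
d=capture("wrist");cv2.imwrite("pics/w1.png",d["image"])
W=cloud(d,True)
for n in ["jar","shaker","cup","clamp_ring"]:
    for r in silhouettes("wrist",n)[:1]: stats(W,r["region"],f"{n} {r['conf']:.2f}"); print(r["xy"])
m=(W[...,2]>.1)&(W[...,2]<.112)&(np.hypot(W[...,0]-.53,W[...,1]+.2455)<.04); stats(W,m,"captop")
print(proj(d,[.53,-.2455,.106],True))
```

```text
3.7917 [ 0.52973663 -0.2463144   0.22002634]
jar 0.69 2147 [ 0.5391 -0.2472  0.1055] lo [ 0.5134 -0.2667  0.0164] hi [ 0.5552 -0.2267  0.1072]
[256.3, 181.6]
shaker 0.92 1245 [ 0.6345 -0.2454  0.0837] lo [ 6.168e-01 -2.641e-01 -1.000e-04] hi [ 0.659  -0.2251  0.0899]
[254.1, 78.4]
cup 0.83 2137 [ 0.4223 -0.2307  0.0353] lo [ 0.3984 -0.2625  0.0008] hi [ 0.4597 -0.1972  0.0526]
[241.6, 244.6]
clamp_ring 0.90 4860 [ 0.5799 -0.006   0.0234] lo [ 0.4758 -0.0771  0.0144] hi [0.6353 0.1128 0.1011]
[85.0, 133.3]
captop 1580 [ 0.5336 -0.2472  0.1058] lo [ 0.5131 -0.2667  0.1028] hi [ 0.5526 -0.2269  0.1073]
[253.20576338 186.88575737]
```

View pics/w1.png

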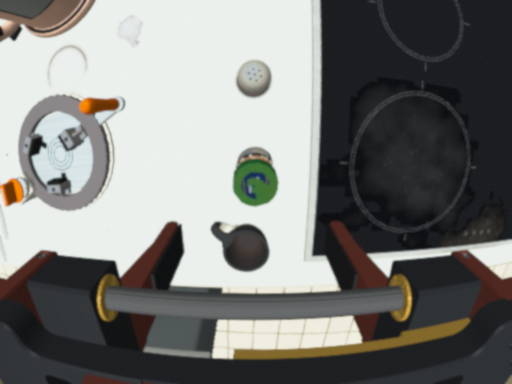

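Run:
```python
from h import *
q=down(-np.pi/2)
servo_line([.532,-.2462,.046],q,rate=.12,contact_N=8)
move_gripper(.030)
print("gap",current_finger_gap(),current_position(),current_clock())
servo_line([.532,-.2462,.11],q,rate=.12)
d=capture("wrist");cv2.imwrite("pics/w2.png",d["image"])
print(current_finger_gap(),current_force(),current_clock())
```

```text
gap 0.04456918551061928 [ 0.53205624 -0.24633112  0.04603814] 6.3833
0.0448208863515026 [-0.22875946 -0.15650768 -1.98073002] 7.1167
```

View pics/w2.png

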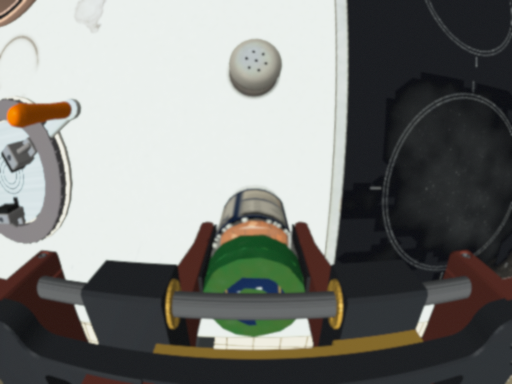

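Run:
```python
from h import *
q=down(-np.pi/2)
servo_line([.532,-.2462,.20],q,rate=.2)
move_ptp([.47,.036,.23],q)
d=capture("wrist");cv2.imwrite("pics/w3.png",d["image"])
W=cloud(d,True)
np.savez("w3.npz",**d)
print(current_clock())
near=(np.abs(W[...,1]-.03)<.13)&(np.abs(W[...,0]-.56)<.13)
hsv=cv2.cvtColor(d["image"],cv2.COLOR_BGR2HSV)
org=near&(hsv[...,0]<15)&(hsv[...,1]>150)
stats(W,org&(W[...,1]>.05)&(W[...,2]>.083),"wingtop")
stats(W,org&(W[...,1]>.05)&(W[...,2]>.06)&(W[...,2]<.07),"studdisc")
stats(W,org&(W[...,1]<0)&(W[...,2]>.097),"levertop")
stats(W,near&(W[...,2]>.012)&(W[...,2]<.03),"base")
v=d["image"].copy()
for X in [[.552,.036,.016],[.6148,-.068,.103],[.512,.1,.09]]:
    p=proj(d,X,True);print(p);cv2.circle(v,tuple(int(round(a)) for a in p),2,(255,0,255),-1)
cv2.imwrite("pics/w3m.png",cv2.resize(v[0:250,100:430],None,fx=2.4,fy=2.4,interpolation=cv2.INTER_CUBIC))
```

```text
8.8833
wingtop 3946 [0.4876 0.1079 0.3205] lo [0.4667 0.0593 0.0895] hi [0.5135 0.113  0.3544]
studdisc 94 [0.5177 0.0973 0.0661] lo [0.4974 0.0826 0.0649] hi [0.5322 0.117  0.0676]
levertop 2795 [ 0.4982 -0.0375  0.3261] lo [ 0.4668 -0.0656  0.1009] hi [ 0.613  -0.0363  0.341 ]
base 12855 [0.5577 0.0314 0.0214] lo [ 0.4777 -0.0478  0.0149] hi [0.6318 0.1127 0.0247]
[253.32800407 101.96960422]
[358.0468774   44.20028022]
[191.4471133  141.87451374]
```

View pics/w3m.png

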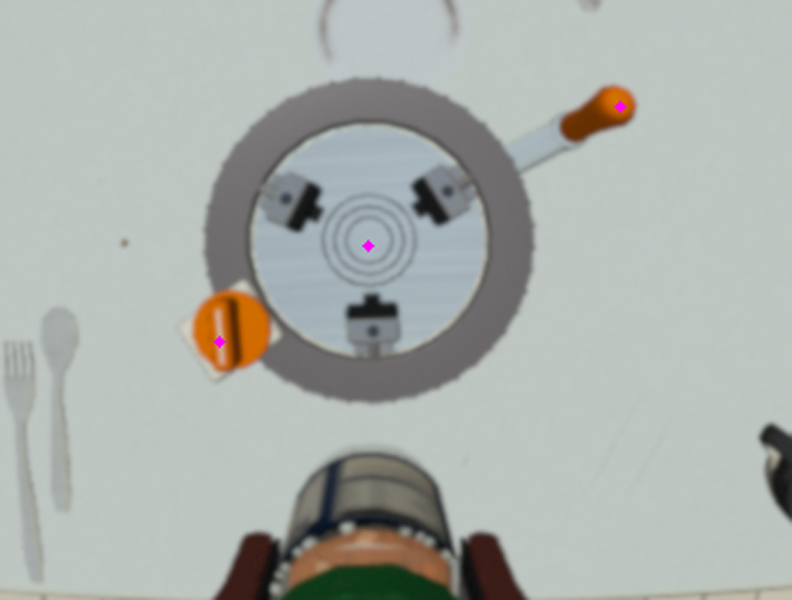

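Run:
```python
from h import *
d=dict(np.load("w3.npz"));K=d["intrinsics"]
def back(zx,zy,z):
    u=zx/2.4+100-.3;v=zy/2.4-.3
    x=(u-K[0,2])/K[0,0];y=(v-K[1,2])/K[1,1];r=np.hypot(x,y)
    s=np.tan(r)/r;ray=d["R"].T@np.array([x*s,y*s,1]);C=-d["R"].T@d["t"]
    return C+ray*(z-C[2])/ray[2]
c=back(369,240,.016)
print("centre",c)
for n,a in [("lever",(620,103,.103)),("stud disc",(233,331,.066)),("wing top end1",(218,310,.09)),("wing end2",(224,366,.09))]:
    p=back(*a); e=(p-c)[:2];print(n,p.round(4),np.hypot(*e).round(4),np.degrees(np.arctan2(e[1],e[0])).round(1))
for n,a in [("ja0",(290,198,.048)),("ja1",(373,331,.048)),("ja2",(446,192,.048))]:
    p=back(*a); e=(p-c)[:2];print(n,p.round(4),np.hypot(*e).round(4),np.degrees(np.arctan2(e[1],e[0])).round(1))
im=d["image"][110:170,165:225];cv2.imwrite("pics/stud.png",cv2.resize(im,None,fx=10,fy=10,interpolation=cv2.INTER_CUBIC))
```

```text
centre [0.55487055 0.03584478 0.016     ]
lever [ 0.6165 -0.068   0.103 ] 0.1207 -59.3
stud disc [0.5135 0.0988 0.066 ] 0.0754 123.3
wing top end1 [0.5256 0.1005 0.09  ] 0.0709 114.4
wing end2 [0.5011 0.0988 0.09  ] 0.0828 130.5
ja0 [0.5755 0.0733 0.048 ] 0.0427 61.2
ja1 [0.5105 0.0339 0.048 ] 0.0444 -177.5
ja2 [ 0.5783 -0.0007  0.048 ] 0.0434 -57.4
```

View pics/stud.png

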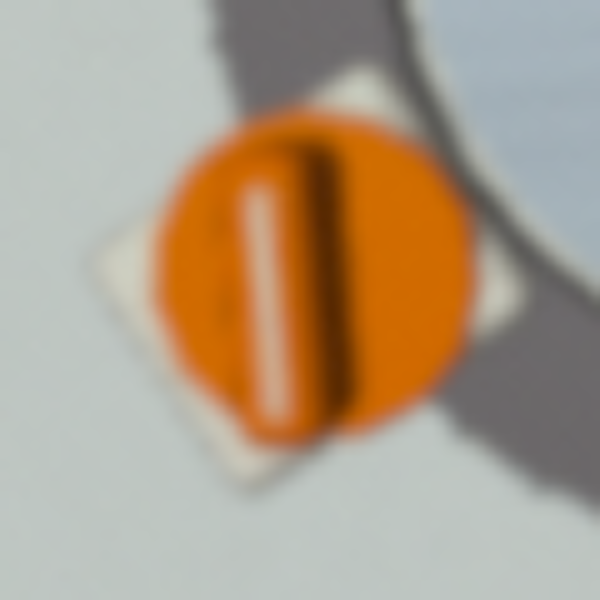

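Run:
```python
from h import *
q=down(-np.pi/2)
servo_line([.554,.036,.19],q,rate=.2)
servo_line([.554,.036,.075],q,rate=.12)
r=servo_line([.554,.036,.058],q,rate=.03,contact_N=4)
print(r,current_position(),current_force(),current_clock())
move_gripper(.064)
print(current_finger_gap())
servo_line([.554,.036,.2],q,rate=.15)
# retreat for view
move_ptp([.46,.036,.26],q)
d=capture("wrist");cv2.imwrite("pics/w4.png",cv2.resize(d["image"][0:250,100:430],None,fx=2.4,fy=2.4,interpolation=cv2.INTER_CUBIC))
W=cloud(d,True)
m=(W[...,2]>.116)&(W[...,2]<.13)&(np.hypot(W[...,0]-.554,W[...,1]-.036)<.04); stats(W,m,"captop")
t=capture("top");W=cloud(t);m=(W[...,2]>.114)&(W[...,2]<.13)&(np.hypot(W[...,0]-.554,W[...,1]-.036)<.04); stats(W,m,"captop top")
print(current_clock())
```

```text
True [0.55425137 0.035888   0.06171253] [1.19983153 0.04366703 2.25081883] 11.075
0.06433141952657824
captop 1523 [0.5545 0.036  0.1219] lo [0.5343 0.0162 0.1201] hi [0.5739 0.056  0.1236]
  return _methods._mean(a, axis=axis, dtype=dtype,
  ret = um.true_divide(
Traceback (most recent call last):
  File "h.py", line 23, in stats
    print(name,len(p),np.round(np.median(p,0),4),'lo',np.round(np.percentile(p,2,axis=0),4),'hi',np.round(np.percentile(p,98,axis=0),4))
                                                               ~~~~~~~~~~~~~^^^^^^^^^^^^
IndexError: index -1 is out of bounds for axis 0 with size 0
```

View pics/w4.png

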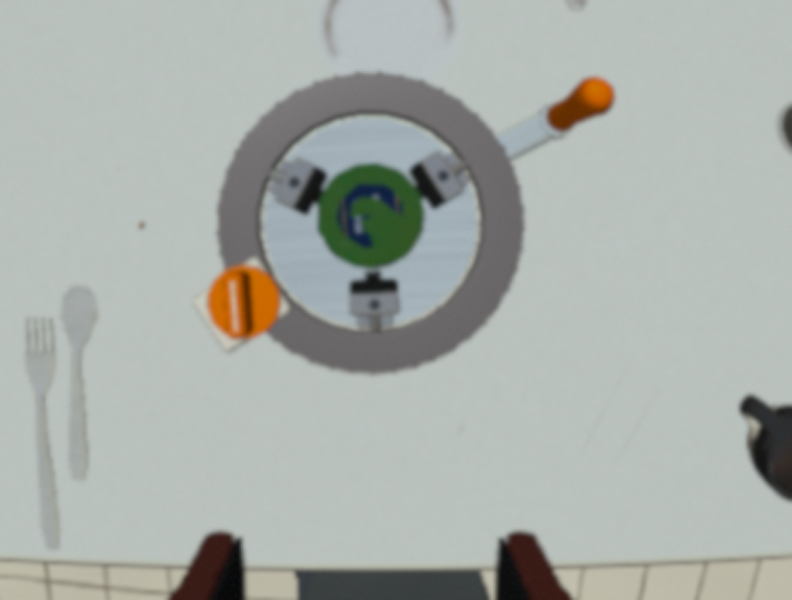

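```bash
cat > push.py <<'E'
from h import *
C=np.array([.554,.036])
def pose(th,z=.06,off=0.): 
    return [*(C+.122*np.array([np.cos(th),np.sin(th)])),z]
def q(th): return down(th+np.pi/2)
E
python3 - <<'E'
from push import *
th=np.radians(-59.2)
print(inverse_kinematics(pose(th),q(th)),inverse_kinematics(pose(np.radians(-130)),q(np.radians(-130))))
move_ptp(pose(th,.16),q(th))
servo_line(pose(th,.060),q(th),rate=.12,contact_N=8)
move_gripper(.0225)
print(current_finger_gap(),current_position(),current_force(),current_clock())
for k in range(1,5):
    a=th-.10*k
    h=servo_line(pose(a),q(a),rate=.08,contact_N=25)
    print(h,round(a,3),current_force().round(2),current_clock())
    if h: break
d=capture("wrist");cv2.imwrite("pics/w5.png",d["image"])
E
```

```text
[-2.22438072e-01  5.64140314e-01  1.62080642e+00 -4.44089210e-16
  9.56645917e-01 -7.59999481e-01] [-2.64563205e-01  4.12718241e-01  1.93911618e+00 -4.44089210e-16
  7.89758234e-01  4.33568496e-01]
0.022938924704102297 [ 0.61644397 -0.06879174  0.05995869] [-0.1473301   0.28656819  0.0225028 ] 17.025
False -1.133 [ 0.    0.97 -0.17] 17.325
False -1.233 [-0.08  0.61  0.85] 17.625
False -1.333 [ 0.08 -0.29  0.07] 17.925
False -1.433 [-0.3  -0.17 -0.74] 18.225
```

View pics/w5.png

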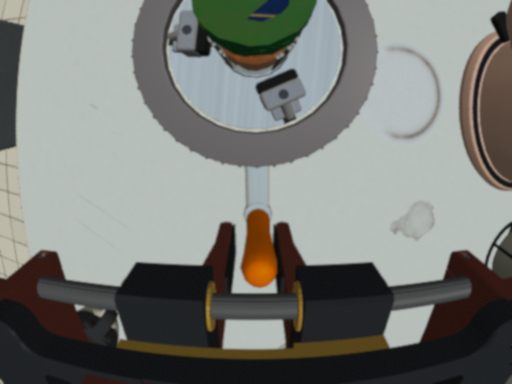

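Run:
```python
from push import *
a=-1.433
end=np.radians(-129.5)
for a in np.linspace(a,end,9)[1:]:
    h=servo_line(pose(a),q(a),rate=.07,contact_N=25)
    f=current_force();t=np.array([-np.sin(a),np.cos(a)])
    print(h,round(a,3),f.round(2),"tang",round(f[:2]@t,2),current_clock())
    if h: break
d=capture("wrist");cv2.imwrite("pics/w6.png",d["image"])
W=cloud(d,True);np.savez("w6.npz",**d)
m=(W[...,2]>.116)&(W[...,2]<.13)&(np.hypot(W[...,0]-.554,W[...,1]-.036)<.04); stats(W,m,"captop")
```

```text
False -1.536 [ 0.63 -0.31 -0.18] tang 0.62 18.6083
False -1.64 [-0.53 -0.93  0.61] tang -0.47 18.9417
False -1.743 [0.38 0.03 0.23] tang 0.37 19.275
False -1.847 [-0.29 -0.26  0.34] tang -0.21 19.6083
False -1.95 [-0.95 -0.47 -0.63] tang -0.71 19.9417
False -2.053 [ 0.52 -0.95  0.51] tang 0.9 20.275
False -2.157 [1.6  0.26 1.01] tang 1.19 20.6083
False -2.26 [ 2.07 -1.49  1.01] tang 2.54 20.9417
captop 4999 [0.5453 0.0252 0.122 ] lo [0.5329 0.0143 0.1175] hi [0.5642 0.0428 0.1236]
```

View pics/w6.png

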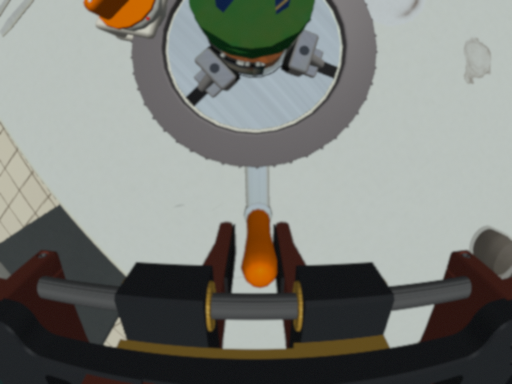

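Run:
```python
from push import *
a=-2.300
h=servo_line(pose(a),q(a),rate=.03,contact_N=15)
print(h,current_force().round(2),current_clock())
move_gripper(.06)
servo_line(pose(a,.17),q(a),rate=.2)
Q=down(-np.pi/2)
move_ptp([.45,.036,.25],Q)
d=capture("wrist");cv2.imwrite("pics/w7.png",cv2.resize(d["image"][0:250,100:430],None,fx=2.4,fy=2.4,interpolation=cv2.INTER_CUBIC))
W=cloud(d,True);np.savez("w7.npz",**d)
m=(W[...,2]>.116)&(W[...,2]<.13)&(np.hypot(W[...,0]-.554,W[...,1]-.036)<.04); stats(W,m,"captop")
print(current_clock())
```

```text
False [ 3.66 -2.27  0.52] 21.3
captop 1631 [0.554  0.036  0.1219] lo [0.5345 0.0161 0.1202] hi [0.5739 0.0561 0.1236]
23.7667
```

View pics/w7.png

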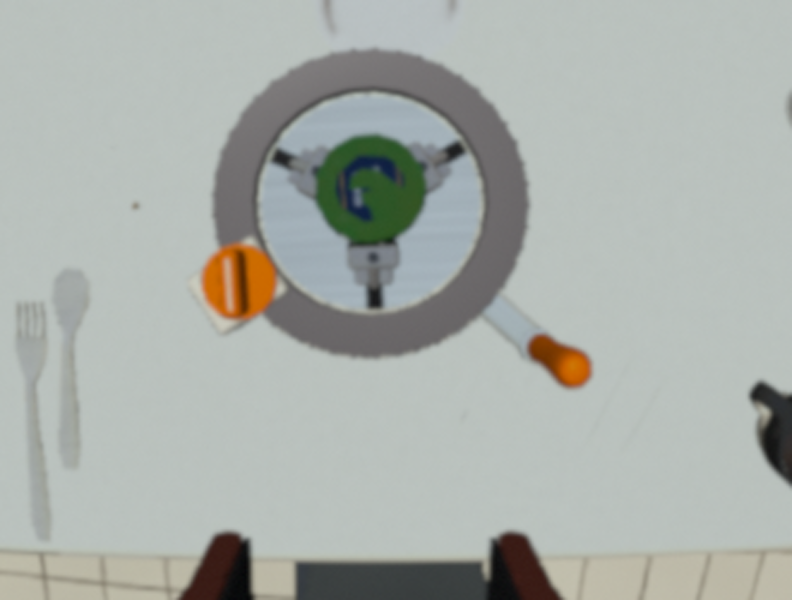

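Run:
```python
from h import *
def mk(f):
    d=dict(np.load(f));K=d["intrinsics"]
    def back(zx,zy,z):
        u=zx/2.4+100-.3;v=zy/2.4-.3
        x=(u-K[0,2])/K[0,0];y=(v-K[1,2])/K[1,1];r=np.hypot(x,y)
        s=np.tan(r)/r;ray=d["R"].T@np.array([x*s,y*s,1]);C=-d["R"].T@d["t"]
        return C+ray*(z-C[2])/ray[2]
    return back
C=np.array([.554,.036])
b=mk("w7.npz")
for n,a in [("cap",(371,189,.122)),("lever",(574,368,.103)),("disc",(239,282,.066)),("wingE1",(227,259,.09)),("wingE2",(233,308,.09)),("ringc",(371,203,.022))]:
    p=b(*a);e=(p[:2]-C);print(n,p.round(4),np.hypot(*e).round(4),np.degrees(np.arctan2(e[1],e[0])).round(1))
```

```text
cap [0.5535 0.0358 0.122 ] 0.0005 -153.0
lever [ 0.4783 -0.0555  0.103 ] 0.1187 -129.6
disc [0.5137 0.0997 0.066 ] 0.0753 122.3
wingE1 [0.5256 0.1005 0.09  ] 0.0705 113.7
wingE2 [0.5031 0.0983 0.09  ] 0.0804 129.2
ringc [0.5536 0.0357 0.022 ] 0.0005 -140.0
```

Run:
```python
from h import *
S=[.5135,.1000]; y0=np.pi/2+.05
Q=down(y0)
print(inverse_kinematics([*S,.06],Q),inverse_kinematics([*S,.06],down(y0-1.62)))
move_gripper(.034)
move_ptp([*S,.15],Q)
h=servo_line([*S,.069],Q,rate=.1,contact_N=5)
print(h,current_position(),current_force(),current_clock())
d=capture("wrist");cv2.imwrite("pics/w8.png",d["image"])
```

```text
[ 6.02478623e-02  4.58914733e-01  1.84294794e+00 -4.44089210e-16
  8.39729978e-01 -1.56054846e+00] [ 6.02478623e-02  4.58914733e-01  1.84294794e+00 -4.44089210e-16
  8.39729978e-01  5.94515355e-02]
False [0.51398156 0.10003346 0.06940835] [-0.25368245 -0.29190425  0.5362876 ] 27.9167
```

View pics/w8.png

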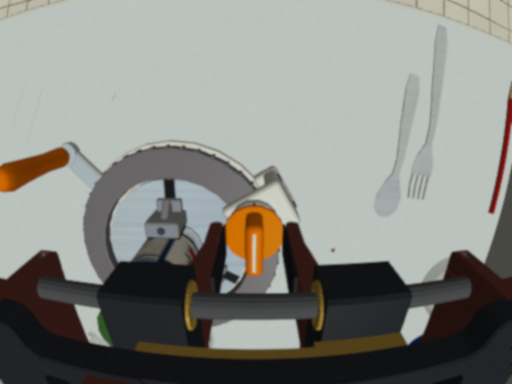

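Run:
```python
from h import *
S=[.5135,.1000]; y0=np.pi/2+.05
Q=down(y0)
move_gripper(.006)
print("gap",current_finger_gap(),current_force(),current_torque())
h=servo_line([*S,.0565],Q,rate=.02,contact_N=12.5)
print(h,current_position(),current_force(),current_clock())
```

```text
gap 0.009415448101385003 [-0.19434399 -0.15614005  2.67663762] [-0.03516543 -0.1279474  -0.08384448]
True [0.51385912 0.09997344 0.06149072] [-1.93461631 -0.50688057 13.23084326] 28.9417
```

Run:
```python
from h import *
S=[.5135,.1000]; y0=np.pi/2+.05
z=.0610
for k in [.2,.6,1.0,1.4,1.62]:
    move_ptp([*S,z],down(y0-k))
    print(k,current_position().round(4),current_force().round(2),current_torque().round(2),current_finger_gap().__round__(4),current_clock())
d=capture("wrist");cv2.imwrite("pics/w9.png",d["image"])
```

```text
0.2 [0.5138 0.0998 0.0618] [-2.35 -0.98 13.05] [-0.2   0.38  0.01] 0.0097 29.25
0.6 [0.5137 0.0996 0.0618] [-1.77 -2.72 11.77] [-0.49  0.39 -0.02] 0.0095 29.7167
1.0 [0.5135 0.0994 0.0618] [-2.67 -3.12 13.15] [-0.68  0.53 -0.04] 0.0095 30.1833
1.4 [0.5132 0.0992 0.0617] [-3.3  -4.13 13.4 ] [-0.85  0.57  0.04] 0.0099 30.65
1.62 [0.513  0.0992 0.0616] [-3.35 -3.38 13.01] [-0.85  0.62  0.04] 0.0097 30.975
```

View pics/w9.png

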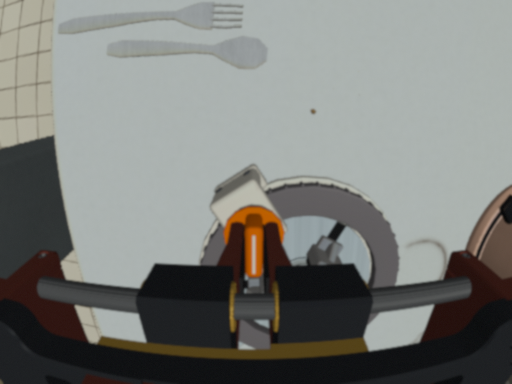

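Run:
```python
from h import *
S=[.5131,.0993]; y0=np.pi/2+.05
Q=down(y0-1.62)
move_gripper(.018)
print(current_finger_gap(),current_force().round(2))
servo_line([*S,.072],Q,rate=.04)
servo_line([*S,.16],Q,rate=.15)
print(current_force().round(2))
move_ptp([.45,.05,.25],down(-np.pi/2+0) if False else Q)
d=capture("wrist");cv2.imwrite("pics/w10.png",d["image"])
goto_joints([-1.349,0.359,1.51,0,1.272,-0.115])
for c in ["top","scene"]:
    d=capture(c);W=cloud(d);np.savez(c+"f.npz",**d)
    if c=="top":
        cv2.imwrite("pics/topf.png",cv2.resize(d["image"][120:270,130:380],None,fx=3.2,fy=3.2,interpolation=cv2.INTER_CUBIC))
        hsv=cv2.cvtColor(d["image"],cv2.COLOR_BGR2HSV)
        near=(np.abs(W[...,1]-.02)<.2)&(np.abs(W[...,0]-.55)<.15)
        org=near&(hsv[...,0]<15)&(hsv[...,1]>150)
        for n,m in [("wing",org&(W[...,1]>.07)&(W[...,2]>.08)),("disc",org&(W[...,1]>.07)&(W[...,2]<.07)),("lever",org&(W[...,1]<0)&(W[...,2]>.09)),("cap",near&(W[...,2]>.116))]:
            if m.any(): stats(W,m,n)
    else: cv2.imwrite("pics/scenef.png",cv2.resize(d["image"][120:280,170:370],None,fx=4,fy=3.75,interpolation=cv2.INTER_CUBIC))
print(current_clock())
```

```text
0.01805112173488422 [ 0.11 -1.79  7.77]
[-0.14 -0.07 -0.27]
wing 34 [0.5118 0.1012 0.0856] lo [0.5087 0.0861 0.0818] hi [0.5164 0.1154 0.0887]
disc 140 [0.5076 0.0992 0.062 ] lo [0.4958 0.0838 0.0589] hi [0.5299 0.1154 0.0659]
lever 48 [ 0.4746 -0.056   0.0997] lo [ 0.468  -0.0626  0.0943] hi [ 0.4834 -0.0495  0.1035]
cap 348 [0.5527 0.0361 0.1207] lo [0.5322 0.0166 0.1171] hi [0.5725 0.0569 0.1235]
35.6333
```

View pics/topf.png

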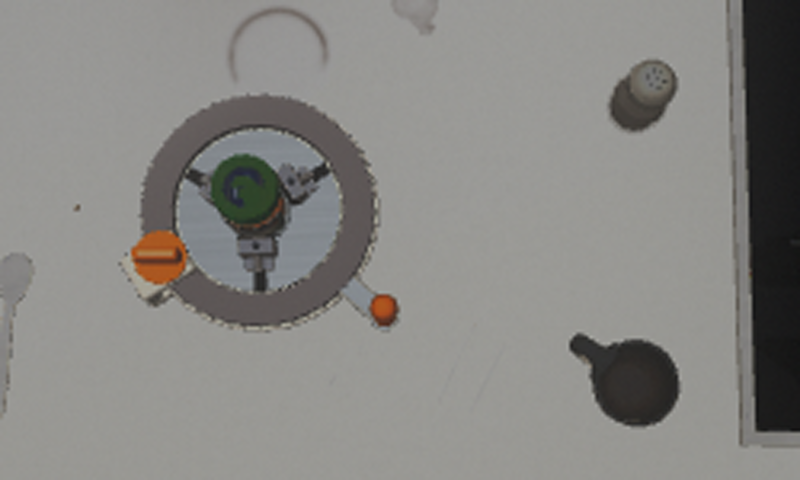

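View pics/scenef.png

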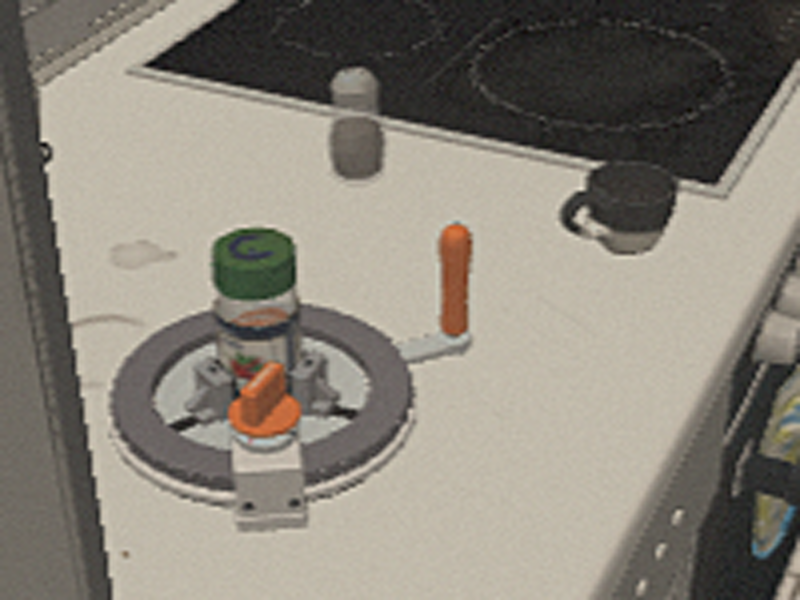

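View pics/w10.png

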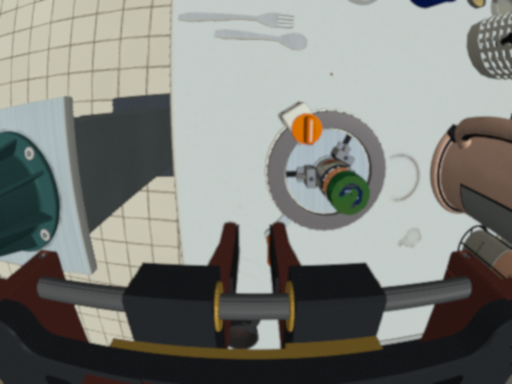

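```bash
python3 -c "
from bench import *
close_job();print(current_clock())"
```

```text
the job is handed in; nothing more can be done
the job is handed in; nothing more can be done
```

I stood the jar upright in the middle of the clamp and let go. Then I pushed the lever clockwise until the jaws closed on it, and pressed and turned the wing stud into its catch. The job was handed in at about 36 s, with the arm back at its start pose and touching nothing.

What the last checks showed:
- **Jar:** the cap centre is within about 1 mm of the clamp's centre and its top is at about 122 mm, so it is upright on the deck.
- **Ring:** the lever is at about -130°, which puts the ring at about 1.35 rad (uncertain by about 0.03), inside the tight range of 1.25 to 1.42.
- **Stud:** the wing has made its quarter turn. Both its top and its disc sit 3 to 3.5 mm lower than before, which matches the 3 mm of the catch.
- **Shaker and cup:** they stand where they were in the final pictures.

One reading was lower than expected: the lever push measured only about 4 N each time I stopped, not the 6 N described. I took it as tight from the ring angle and from seeing the jaws against the jar. The first top-camera check of the placed jar failed because the arm was in the way; the wrist camera, and the top camera later, confirmed it.

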